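Put the staining reagents back in their own spill trays

TASK

At the smear-staining place every reagent bottle stands in the wrong spill tray: swap them round until each stands upright in the tray of its own cap colour (red, navy blue, sky blue, green). Keep the bottles off the bare worktop - the empty grey tray is there for parking one on the way and must be empty again at the end - set each down gently, never tip one over, and leave the blue slide box where it is.

Things in the scene. Friction and masses are not known exactly. Their poses are not given: they have to be found in the camera images.
- red_bottle: white plastic bottle with a red cap and band (fixing spirit), 48 mm across, 140 mm high: straight body up to 80 mm above its foot, shoulder, straight tight cap 24 mm across from 107 to 131 mm, small nozzle. About 0.16 kg. Starts upright in a tray of another colour; can be held by cap or body. Origin: centre of its underside, z up along the bottle.
- navy_bottle: small bluish-white plastic bottle with a navy-blue cap and band (stain), the smallest; 33 mm across, 88 mm high: straight body up to 55 mm above its foot, shoulder, tight cap 17 mm across from 72 to 83 mm. About 0.08 kg. Starts upright in a tray of another colour; can be held by cap or body. Origin: centre of its underside, z up along the bottle.
- sky_bottle: white plastic bottle with a sky-blue cap and band (rinse), 46 mm across, 128 mm high: straight body up to 80 mm above its foot, shoulder, straight tight cap 23 mm across from 100 to 120 mm, small nozzle. About 0.15 kg. Starts upright in a tray of another colour; can be held by cap or body. Origin: centre of its underside, z up along the bottle.
- green_bottle: brown glass bottle with a paper label, green band and ribbed green cap (immersion oil), 43 mm across, 104 mm high: straight body up to 64 mm above its foot, shoulder, straight tight cap 27 mm across from 82 mm to the top. About 0.13 kg. Starts upright in a tray of another colour; can be held by cap or body. Origin: centre of its underside, z up along the bottle.
- tray_red: square spill tray of red plastic, 84 x 84 mm outside, 14 mm high, walls 4 mm thick with cut-off corners, so 76 x 76 mm inside; its flat floor lies 6 mm above the worktop. Fixed to the worktop by its rubber feet, home of the bottle with the red cap. Origin at the centre of its underside, at worktop height.
- tray_navy: square spill tray of navy (dark) blue plastic, 84 x 84 mm outside, 14 mm high, walls 4 mm thick with cut-off corners, so 76 x 76 mm inside; its flat floor lies 6 mm above the worktop. Fixed to the worktop by its rubber feet, home of the bottle with the navy (dark) blue cap. Origin at the centre of its underside, at worktop height.
- tray_sky: square spill tray of sky (light) blue plastic, 84 x 84 mm outside, 14 mm high, walls 4 mm thick with cut-off corners, so 76 x 76 mm inside; its flat floor lies 6 mm above the worktop. Fixed to the worktop by its rubber feet, home of the bottle with the sky (light) blue cap. Origin at the centre of its underside, at worktop height.
- tray_green: square spill tray of green plastic, 84 x 84 mm outside, 14 mm high, walls 4 mm thick with cut-off corners, so 76 x 76 mm inside; its flat floor lies 6 mm above the worktop. Fixed to the worktop by its rubber feet, home of the bottle with the green cap. Origin at the centre of its underside, at worktop height.
- tray_grey: square spill tray of light grey plastic, 84 x 84 mm outside, 14 mm high, walls 4 mm thick with cut-off corners, so 76 x 76 mm inside; its flat floor lies 6 mm above the worktop. Fixed to the worktop by its rubber feet; the spare one, belongs to no bottle and is empty at the start, for parking a bottle on the way. Origin at the centre of its underside, at worktop height.
- slide_box: loose closed blue plastic box of microscope slides with a pale label on its lid, 75 x 102 x 33 mm, standing among the trays; not to be moved. Origin at the centre of its underside, long side along its y.
There are look-alikes about, which are no part of the job. Leave any pink look-alike of the green_bottle alone.

How it is judged:
By the outcome, as a careful person would: the job done as asked, in the order asked, and still so for the second after the job is handed in, with the robot touching nothing.
It also fails if it takes over 136 s, if anything falls off the work surface, if the arm or the gripper's body presses on something with over 40 N, if the wrist force passes 120 N, or if a joint passes its speed limit or range.

ROBOT

A 7-joint arm with a two-finger parallel gripper is mounted at the origin on a cart in front of the work surface, level with it; the furniture and walls round the work are solid. World frame = base frame: x ahead of the robot, y to its left, z up, the work surface at z = 0. Lengths are in m, angles in rad, forces in N, time in s.
With the tool pointing down it reaches from about 0.4 to 0.875 m from the base axis. Payload 6.5 kg.
Tool frame: the origin (TCP) lies on the centre line of the jaws, within the pads' length; the fingertips stand ahead of it and the grasp point (between the pads) is the TCP (r.finger_overhang is the z of the fingertips in the tool frame, in m); z points along the fingers, y is the line along which they close (so a half turn about z gives the same grasp; the last joint's range is limited). The gripper opens to 88 mm and grips with 3 to 60 N. Pads are 18 mm wide; open, the fingers measure 123 mm over their backs; the gripper's body (75 mm by 187 mm) begins 45 mm behind the grasp point.
Start: joints at [-1.334, 0.536, -0.004, 1.538, 0.003, 1.067, -0.071], TCP at [0.194, 0.62, 0.258] pointing down, gripper open.
Joint ranges: [-2.7, 2.7], [-0.37, 2.16], [-1.27, 1.26], [0.24, 2.4], [-1.31, 4.45], [0.19, 1.91], [-2.76, 2.76]. Speed limits (rad/s): [2.39, 2.39, 3.14, 3.14, 3.14, 3.14, 3.14].

INTERFACE

Orientations are given as a 3x3 rotation matrix whose columns are the frame's x, y, z axes.
In Python, from bench import read_state, cams, r gives the robot as it stands.
- The arm moves only by the tool move_arm, never from a script. Its argument "plan" is a list of rows, each a list of 3 entries, a list of its own where there are three numbers: the opening, from 0 (shut) to 1 (fully open), then the shift along the world's x, y, z in m, then the turn, a rotation vector about the world's x, y, z in rad. A call has 1 to 12 rows; each row shifts and turns the commanded pose from where the row before left it; what a row does not reach is not made up. A row lasts 1/8 s, in which the tool goes at most 62.5 mm and 10.7 degrees, less where a joint would pass 70% of its speed; a pose out of reach is approached as far as the arm can. A call with a gripper value outside its range is refused whole. The fingers move at their own pace and stop on an object; the grip force is fixed at half the most. Time passes only in rows, so rows that do not move let the fingers close. It gives the time, the measured TCP pose, the force, the opening and the grip force at its end, in the units of the state.
- read_state(): the state, without advancing time (a new reading comes with each control period).
- cams.grab_frame(name): name is "side" or "top"; returns (picture, depth): 384x512x3 uint8, red, green, blue; 384x512 float32, m along the optical axis (not along the pixel's ray), 0 where there is no reading.
- cams.camera_model(name): a dict with "vertical_fov" (degrees; the focal length in pixels is half the picture's height over the tangent of half this angle, whatever the lens; pixels are square), "cx", "cy" (the principal point, pixels), "rvec" (rotation vector, rad) and "tvec" (3), from world to camera coordinates, as OpenCV has them. Camera axes: x right, y down, z forward; pixel columns grow to the right and rows downward; lengths in m; the calibration is good to about 2 mm. A picture is of the moment at which its call begins. camera_model takes no time and is no camera call.
- r.finish_job(): hands the job in; it is judged then, once.
Trained networks look in the newest picture that a camera, given by its name, has taken for a name from the list of things; names that differ only in an ending like _2 or _b are one class to them, and where a whole thing is asked for, a point or a joint stands for the part that bears it (a point fixed in the world has none). Each returns a list of dicts, best first, with "p" (0 to 1); they miss things now and then, are a little off and sometimes report something else, mostly with a low value. They report only what shows in the picture. A call takes as long as a camera call. They do not tell look-alikes from the thing itself.
- cams.cut_out(camera, name): "pixels" (384x512 bool, what is visible of it) and "xy" ([column, row] in pixels, amid what is visible of it).
The state is a dict: "time": time; "qpos": joint angles; "dq": joint speeds; "joint_efforts": joint torques, N m; "tool_pos": TCP position; "ee_rot": TCP orientation; "ft_force": force on the tool from outside, world axes, zero at the start; "ft_torque": the same for the moment, N m; "finger_gap": opening from 0.0 (shut) to 1.0 (fully open); "finger_force": force on a finger pad.
Only numpy, scipy, OpenCV 4.12 (cv2) and the standard library are available. Lean on these libraries where they do the work, as an engineer would, in place of code of your own. Each camera call takes 0.05 s, during which the arm holds its last target. There are 200 camera calls.

## Working session

There is one attempt and no reset: what is moved stays moved. The work goes in short steps, Python scripts to look and compute and a tool call to move; the robot and the scene stay as the last step left them, time stands still between calls to the robot, and variables do not carry over. Pictures are saved under pics/ and viewed, at most 14 in all, crops included, and the job is handed in when it is done.

Besides the shell and the picture viewer there is one more tool, called after "Request:" by a JSON object that holds its "name" and its "arguments". move_arm: Moves the arm, as the interface text tells. Its arguments: {"type":"object","properties":{"plan":{"type":"array"}},"required":["plan"]}

```bash
mkdir -p pics; cat > h.py <<'E'
from bench import read_state, cams, r
import numpy as np, cv2
def cloud(n,d):
    m=cams.camera_model(n); f=d.shape[0]/2/np.tan(np.radians(m['vertical_fov'])/2)
    R,_=cv2.Rodrigues(np.array(m['rvec'],float)); t=np.array(m['tvec'],float).ravel()
    v,u=np.indices(d.shape); P=np.stack([(u-m['cx'])/f*d,(v-m['cy'])/f*d,d],-1)
    W=(P-t)@R; W[d<=0]=np.nan
    return W
def save(n,im): cv2.imwrite('pics/'+n,im[...,::-1])
E
python3 - <<'E'
from h import *
for n in('top','side'):
    im,d=cams.grab_frame(n); np.save(n+'.npy',im); np.save(n+'d.npy',d); save(n+'0.png',im); print(n,cams.camera_model(n))
s=read_state(); print(s, r.finger_overhang)
E
```

```text
top {'vertical_fov': 47.09454731313717, 'cx': 261.4524000396174, 'cy': 185.45726886561536, 'rvec': array([ 2.15234897, -2.19525658,  0.12175558]), 'tvec': array([-0.02293696,  0.53659668,  1.02358148])}
side {'vertical_fov': 47.52857810587652, 'cx': 261.70967011322216, 'cy': 195.1755904181726, 'rvec': array([ 2.24025827, -0.54506774,  0.23318347]), 'tvec': array([-0.4969079 ,  0.20016368,  1.02986542])}
{'time': 0.1, 'qpos': array([-1.33418192,  0.53709933, -0.00440429,  1.53876902,  0.00261516,
        1.06729898, -0.07117267]), 'dq': array([ 0.00030621, -0.00306886,  0.00044613, -0.00213863, -0.00019269,
        0.00072205,  0.00125757]), 'joint_efforts': array([ 2.02787662e-03, -5.72078025e+01,  9.93379019e-01, -2.52226818e+01,
       -5.62104397e-02,  1.35842292e-02,  4.36516359e-05]), 'tool_pos': array([0.1937125 , 0.61991334, 0.25692328]), 'ee_rot': array([[-9.54523932e-01,  2.98134126e-01, -3.25821334e-04],
       [ 2.98134267e-01,  9.54522709e-01, -1.53520724e-03],
       [-1.46693807e-04, -1.56253056e-03, -9.99998768e-01]]), 'ft_force': array([-1.12940791, -0.06317992, -0.40936584]), 'ft_torque': array([-0.0547271 ,  0.00225128,  0.03835488]), 'finger_force': 0.0, 'finger_gap': 0.9954235689715731} 0.019
```

View pics/top0.png

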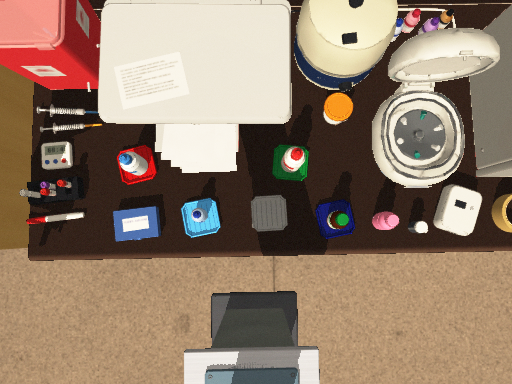

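View pics/side0.png

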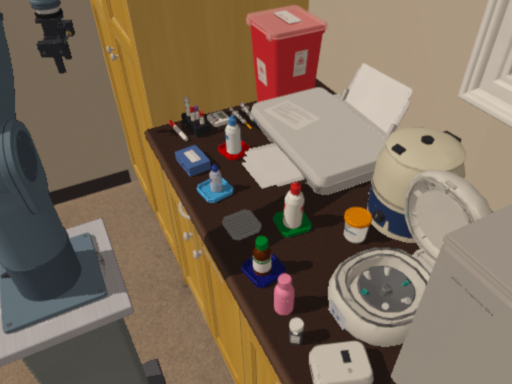

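The top view shows every tray's tenant:

| Tray | Pixel | Bottle in it |
|---|---|---|
| red | (137,165) | sky-capped |
| green | (291,162) | red-capped |
| sky | (200,217) | navy-capped |
| navy | (336,218) | brown, green-capped |
| grey | (269,213) | empty |

The look-alike is the pink bottle at (386,221). The real green_bottle is the brown one at (336,218). Next I'll measure the positions.

```bash
cat > meas.py <<'E'
from h import *
T=['tray_red','tray_navy','tray_sky','tray_green','tray_grey']; B={'red_bottle':.146,'navy_bottle':.094,'sky_bottle':.134,'green_bottle':.110}
def top(): 
    im,d=cams.grab_frame('top'); return im,cloud('top',d)
if __name__=='__main__':
    im,W=top()
    for n in T+list(B)+['slide_box']:
        for o in cams.cut_out('top',n)[:2]:
            p=W[o['pixels']]; p=p[np.isfinite(p[:,0])]
            zt=np.percentile(p[:,2],97)
            if n in B:
                q=p[p[:,2]>zt-.02]; mid=(q[:,:2].min(0)+q[:,:2].max(0))/2; a=None
            else:
                q=p[p[:,2]<.05]; (c0,c1),wh,a=cv2.minAreaRect(q[:,:2].astype(np.float32)); mid=np.array([c0,c1]); a=(np.round(wh,3),round(a,1))
            print(n,round(o['p'],2),np.round(o['xy']),'mid',mid.round(4),'ext',np.ptp(q[:,:2],axis=0).round(3),'z',zt.round(3),p[:,2].max().round(3),a)
    for nm,(u0,u1,v0,v1) in dict(pink=(372,402,208,236),box=(110,165,204,244),scanner=(100,290,5,122),dish=(375,465,95,185),jar=(322,355,92,126)).items():
        q=W[v0:v1,u0:u1].reshape(-1,3); q=q[q[:,2]>.02]; print(nm,q.min(0).round(3),q.max(0).round(3))
    crop=np.hstack([cv2.resize(im[v-25:v+25,u-25:u+25],(300,300),interpolation=cv2.INTER_CUBIC) for u,v in((336,218),(386,221))]); save('crop.png',crop)
E
python3 meas.py
```

```text
tray_red 0.89 [141. 173.] mid [0.5942 0.2711] ext [0.095 0.098] z 0.018 0.09 (array([0.085, 0.091]), 13.7)
tray_navy 0.76 [327. 214.] mid [ 0.4544 -0.2099] ext [0.093 0.093] z 0.017 0.109 (array([0.088, 0.088]), 9.9)
tray_navy 0.28 [270. 213.] mid [ 0.4713 -0.0513] ext [0.09  0.089] z 0.016 0.019 (array([0.089, 0.088]), 3.5)
tray_sky 0.67 [200. 223.] mid [0.4632 0.1143] ext [0.091 0.093] z 0.017 0.06 (array([0.086, 0.085]), 11.0)
tray_green 0.75 [280. 170.] mid [ 0.5938 -0.1061] ext [0.09  0.091] z 0.019 0.14 (array([0.089, 0.088]), 81.2)
tray_grey 0.64 [269. 211.] mid [ 0.4712 -0.0491] ext [0.086 0.088] z 0.016 0.019 (array([0.085, 0.089]), 2.6)
red_bottle 0.77 [293. 157.] mid [ 0.5948 -0.1095] ext [0.024 0.024] z 0.144 0.15 None
navy_bottle 0.68 [196. 213.] mid [0.468  0.1131] ext [0.016 0.016] z 0.093 0.096 None
navy_bottle 0.45 [331. 213.] mid [ 0.4545 -0.2079] ext [0.093 0.093] z 0.029 0.112 None
sky_bottle 0.58 [133. 164.] mid [0.5911 0.2643] ext [0.023 0.024] z 0.132 0.137 None
green_bottle 0.86 [386. 221.] mid [ 0.4465 -0.3178] ext [0.027 0.023] z 0.106 0.108 None
green_bottle 0.84 [337. 219.] mid [ 0.4509 -0.2071] ext [0.027 0.027] z 0.112 0.114 None
slide_box 0.89 [135. 223.] mid [0.4529 0.2653] ext [0.08  0.111] z 0.036 0.038 (array([0.077, 0.105]), 5.6)
pink [ 0.427 -0.334  0.021] [ 0.467 -0.298  0.108]
box [0.412 0.21  0.021] [0.492 0.319 0.038]
scanner [ 0.672 -0.106  0.02 ] [0.998 0.36  0.127]
dish [ 0.53  -0.513  0.02 ] [ 0.746 -0.304  0.076]
jar [ 0.681 -0.249  0.02 ] [ 0.749 -0.182  0.077]
```

View pics/crop.png

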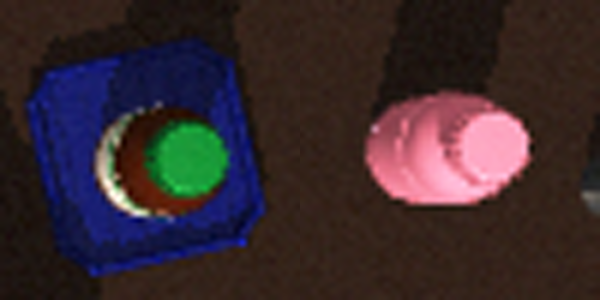

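The left crop shows brown glass with a white label and green cap, so that is the real green_bottle. The right crop is the pink look-alike, which stays put. The plan is green→grey, navy→navy, sky→sky, red→red, then green→green.

Request:
{"name": "move_arm", "arguments": {"plan": [[1,[0.028,-0.0433,0],[0,0,-0.1056]],[1,[0.028,-0.0433,0],[0,0,-0.1056]],[1,[0.028,-0.0433,0],[0,0,-0.1056]],[1,[0.028,-0.0433,0],[0,0,-0.1056]],[1,[0.028,-0.0433,0],[0,0,-0.1056]],[1,[0.028,-0.0433,0],[0,0,-0.1056]],[1,[0.028,-0.0433,0],[0,0,-0.1056]],[1,[0.028,-0.0433,0],[0,0,-0.1056]],[1,[0.028,-0.0433,0],[0,0,-0.1056]],[1,[0.028,-0.0433,0],[0,0,-0.1056]],[1,[0.028,-0.0433,0],[0,0,-0.1056]],[1,[0.028,-0.0433,0],[0,0,-0.1056]]]}}

```text
time: 2.15
tool_pos: [0.5307, 0.0996, 0.258]
ee_rot: [[0.002, 1.0, 0.001], [1.0, -0.002, 0.0], [0.0, 0.001, -1.0]]
ft_force: [0.2, 0.8, 0.2]
finger_gap: 0.998
finger_force: 0.0
```

Request:
{"name": "move_arm", "arguments": {"plan": [[1,[-0.0132,-0.0512,0],[0,0,0]],[1,[-0.0132,-0.0512,0],[0,0,0]],[1,[-0.0132,-0.0512,0],[0,0,0]],[1,[-0.0132,-0.0512,0],[0,0,0]],[1,[-0.0132,-0.0512,0],[0,0,0]],[1,[-0.0132,-0.0512,0],[0,0,0]],[1,[0,0,0],[0,0,0]],[1,[0,0,0],[0,0,0]],[1,[0,0,0],[0,0,0]]]}}

```text
time: 3.28
tool_pos: [0.4512, -0.2049, 0.2576]
ee_rot: [[-0.003, 1.0, 0.0], [1.0, 0.003, 0.001], [0.001, 0.0, -1.0]]
ft_force: [-0.0, 0.3, 0.3]
finger_gap: 0.996
finger_force: 0.0
```

Request:
{"name": "move_arm", "arguments": {"plan": [[1,[0,-0.002,-0.04],[0,0,0]],[1,[0,0,-0.04],[0,0,0]],[1,[0,0,-0.04],[0,0,0]],[1,[0,0,-0.02],[0,0,0]],[1,[0,0,-0.01],[0,0,0]],[1,[0,0,0],[0,0,0]],[0.2,[0,0,0],[0,0,0]],[0.2,[0,0,0],[0,0,0]],[0.2,[0,0,0],[0,0,0]],[0.2,[0,0,0],[0,0,0]],[0.2,[0,0,0],[0,0,0]],[0.2,[0,0,0],[0,0,0]]]}}

```text
time: 4.78
tool_pos: [0.4506, -0.2084, 0.1077]
ee_rot: [[-0.001, 1.0, -0.0], [1.0, 0.001, -0.0], [-0.0, -0.0, -1.0]]
ft_force: [-0.3, 0.6, 0.1]
finger_gap: 0.342
finger_force: 0.0
```

Request:
{"name": "move_arm", "arguments": {"plan": [[0.1,[0,0,0],[0,0,0]],[0.1,[0,0,0],[0,0,0]],[0.1,[0,0,0],[0,0,0]],[0.1,[0,0,0],[0,0,0]],[0.1,[0,0,0.01],[0,0,0]],[0.1,[0,0,0.02],[0,0,0]],[0.1,[0,0,0.03],[0,0,0]],[0.1,[0,0,0],[0,0,0]]]}}

```text
time: 5.78
tool_pos: [0.4518, -0.209, 0.1697]
ee_rot: [[-0.001, 1.0, 0.004], [1.0, 0.001, -0.001], [-0.001, 0.004, -1.0]]
ft_force: [0.2, -0.4, -1.2]
finger_gap: 0.297
finger_force: 30.0
```

Request:
{"name": "move_arm", "arguments": {"plan": [[0.1,[0.004,0.02,0],[0,0,0]],[0.1,[0.004,0.04,0],[0,0,0]],[0.1,[0.004,0.04,0],[0,0,0]],[0.1,[0.004,0.04,0],[0,0,0]],[0.1,[0.003,0.019,0],[0,0,0]],[0.1,[0,0,0],[0,0,0]],[0.1,[0,0,-0.03],[0,0,0]],[0.1,[0,0,-0.02],[0,0,0]],[0.1,[0,0,-0.006],[0,0,0]],[0.1,[0,0,-0.002],[0,0,0]],[0.1,[0,0,-0.001],[0,0,0]],[0.1,[0,0,0],[0,0,0]]]}}

```text
time: 7.28
tool_pos: [0.47, -0.0495, 0.1092]
ee_rot: [[-0.001, 1.0, 0.001], [1.0, 0.001, 0.0], [0.0, 0.001, -1.0]]
ft_force: [-0.1, 1.0, -1.3]
finger_gap: 0.294
finger_force: 30.0
```

Request:
{"name": "move_arm", "arguments": {"plan": [[0.1,[0,0,-0.001],[0,0,0]],[0.1,[0,0,-0.0005],[0,0,0]],[0.1,[0,0,0],[0,0,0]],[0.1,[0,0,0],[0,0,0]]]}}

```text
time: 7.78
tool_pos: [0.4701, -0.0494, 0.1076]
ee_rot: [[-0.001, 1.0, 0.001], [1.0, 0.001, 0.0], [0.0, 0.001, -1.0]]
ft_force: [0.0, 0.9, 6.6]
finger_gap: 0.294
finger_force: 30.0
```

Contact is gentle. I'll release and go on to the navy bottle.

Request:
{"name": "move_arm", "arguments": {"plan": [[0.7,[0,0,0],[0,0,0]],[0.7,[0,0,0],[0,0,0]],[0.7,[0,0,0],[0,0,0]],[0.7,[0,0,0],[0,0,0]],[0.7,[0,0,0.03],[0,0,0]],[0.7,[0,0,0.05],[0,0,0]],[0.7,[0,0.04,0],[0,0,0]],[0.7,[0,0.04,0],[0,0,0]],[0.7,[0,0.04,0],[0,0,0]],[0.7,[-0.002,0.042,0],[0,0,0]],[0.7,[0,0,0],[0,0,0]],[0.7,[0,0,0],[0,0,0]]]}}

```text
time: 9.28
tool_pos: [0.4675, 0.112, 0.1871]
ee_rot: [[-0.001, 1.0, -0.0], [1.0, 0.001, -0.001], [-0.001, -0.0, -1.0]]
ft_force: [-0.0, -0.7, -0.0]
finger_gap: 0.693
finger_force: 0.0
```

```bash
python3 - <<'E'
from h import *
im,d=cams.grab_frame('side'); save('side1.png',im)
print(read_state()['tool_pos'],read_state()['finger_gap'])
E
```

```text
[0.46760106 0.11141598 0.18720544] 0.6975260253169165
```

View pics/side1.png

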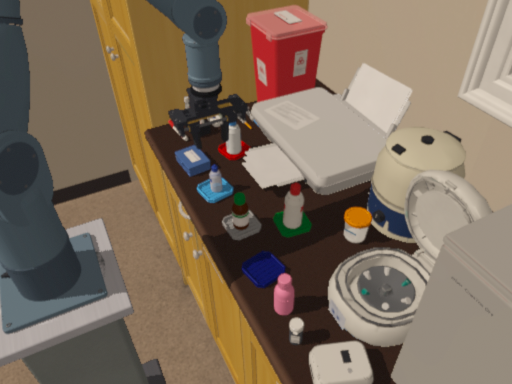

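Side view: the green bottle stands upright in the grey tray (240,212), the navy tray (264,268) is empty, and the gripper is above the navy bottle.

Request:
{"name": "move_arm", "arguments": {"plan": [[0.7,[0.0005,0.0015,-0.04],[0,0,0]],[0.7,[0,0,-0.04],[0,0,0]],[0.7,[0,0,-0.026],[0,0,0]],[0.7,[0,0,-0.015],[0,0,0]],[0.7,[0,0,0],[0,0,0]],[0.2,[0,0,0],[0,0,0]],[0.2,[0,0,0],[0,0,0]],[0.2,[0,0,0],[0,0,0]],[0.2,[0,0,0],[0,0,0]],[0.2,[0,0,0],[0,0,0]],[0.2,[0,0,0],[0,0,0]],[0.2,[0,0,0],[0,0,0]]]}}

```text
time: 10.82
tool_pos: [0.4687, 0.1143, 0.0667]
ee_rot: [[-0.001, 1.0, 0.001], [1.0, 0.001, 0.0], [0.0, 0.001, -1.0]]
ft_force: [0.8, 0.1, 6.3]
finger_gap: 0.365
finger_force: 30.0
```

Request:
{"name": "move_arm", "arguments": {"plan": [[0.2,[0,0,0.01],[0,0,0]],[0.2,[0,0,0.025],[0,0,0]],[0.2,[0,0,0.05],[0,0,0]],[0.2,[0,0,0.05],[0,0,0]],[0.2,[0,-0.024,0],[0,0,0]],[0.2,[-0.002,-0.05,0],[0,0,0]],[0.2,[-0.002,-0.05,0],[0,0,0]],[0.2,[-0.003,-0.05,0],[0,0,0]],[0.2,[-0.003,-0.05,0],[0,0,0]],[0.2,[-0.002,-0.05,0],[0,0,0]],[0.2,[-0.002,-0.05,0],[0,0,0]],[0.2,[0,0,0],[0,0,0]]]}}

```text
time: 12.32
tool_pos: [0.4528, -0.2142, 0.2018]
ee_rot: [[0.006, 1.0, 0.0], [1.0, -0.006, -0.002], [-0.002, 0.0, -1.0]]
ft_force: [0.2, 1.6, -1.0]
finger_gap: 0.358
finger_force: 30.0
```

Request:
{"name": "move_arm", "arguments": {"plan": [[0.2,[0,0,-0.03],[0,0,0]],[0.2,[0,0,-0.05],[0,0,0]],[0.2,[0,0,-0.035],[0,0,0]],[0.2,[0,0,-0.015],[0,0,0]],[0.2,[0,0,-0.003],[0,0,0]],[0.2,[0,0,0],[0,0,0]],[0.2,[0,0,0],[0,0,0]]]}}

```text
time: 13.2
tool_pos: [0.4549, -0.2101, 0.0693]
ee_rot: [[-0.001, 1.0, 0.002], [1.0, 0.001, -0.001], [-0.001, 0.002, -1.0]]
ft_force: [0.4, -0.0, -0.8]
finger_gap: 0.362
finger_force: 30.0
```

Request:
{"name": "move_arm", "arguments": {"plan": [[0.2,[0,0,-0.001],[0,0,0]],[0.2,[0,0,-0.001],[0,0,0]],[0.2,[0,0,0],[0,0,0]],[0.2,[0,0,0],[0,0,0]]]}}

```text
time: 13.7
tool_pos: [0.4545, -0.21, 0.0667]
ee_rot: [[-0.001, 1.0, 0.001], [1.0, 0.001, -0.0], [-0.0, 0.001, -1.0]]
ft_force: [0.7, 0.8, 5.9]
finger_gap: 0.36
finger_force: 30.0
```

Request:
{"name": "move_arm", "arguments": {"plan": [[0.7,[0,0,0],[0,0,0]],[0.7,[0,0,0],[0,0,0]],[0.7,[0,0,0],[0,0,0]],[0.7,[0,0,0],[0,0,0]],[0.7,[0,0,0.03],[0,0,0]],[0.7,[0,0,0.05],[0,0,0]],[0.7,[0,0,0.05],[0,0,0]],[0.7,[0,0,0.05],[0,0,0]],[0.7,[0.013,0.047,0],[0,0,0]],[0.7,[0.013,0.047,0],[0,0,0]],[0.7,[0.013,0.047,0],[0,0,0]],[0.7,[0.013,0.047,0],[0,0,0]]]}}

```text
time: 15.2
tool_pos: [0.5062, -0.0203, 0.2463]
ee_rot: [[-0.001, 1.0, 0.0], [1.0, 0.001, 0.0], [0.0, 0.0, -1.0]]
ft_force: [0.7, 0.2, -0.1]
finger_gap: 0.701
finger_force: 0.0
```

Request:
{"name": "move_arm", "arguments": {"plan": [[0.7,[0.014,0.047,0],[0,0,0]],[0.7,[0.014,0.047,0],[0,0,0]],[0.7,[0.014,0.048,0],[0,0,0]],[0.7,[0.014,0.048,0],[0,0,0]],[0.7,[0.014,0.048,0],[0,0,0]],[0.7,[0.014,0.048,0],[0,0,0]],[0.7,[0,0,0],[0,0,0]],[0.7,[0,0,0],[0,0,0]],[0.7,[0,0,0],[0,0,0]]]}}

```text
time: 16.32
tool_pos: [0.5902, 0.2622, 0.2464]
ee_rot: [[0.002, 1.0, -0.0], [1.0, -0.002, -0.001], [-0.001, -0.0, -1.0]]
ft_force: [0.0, -0.1, 0.3]
finger_gap: 0.695
finger_force: 0.0
```

Request:
{"name": "move_arm", "arguments": {"plan": [[0.7,[0.001,0.002,-0.04],[0,0,0]],[0.7,[0,0,-0.04],[0,0,0]],[0.7,[0,0,-0.027],[0,0,0]],[0.7,[0,0,-0.015],[0,0,0]],[0.7,[0,0,0],[0,0,0]],[0.1,[0,0,0],[0,0,0]],[0.1,[0,0,0],[0,0,0]],[0.1,[0,0,0],[0,0,0]],[0.1,[0,0,0],[0,0,0]],[0.1,[0,0,0],[0,0,0]],[0.1,[0,0,0],[0,0,0]],[0.1,[0,0,0],[0,0,0]]]}}

```text
time: 17.82
tool_pos: [0.5914, 0.2662, 0.1245]
ee_rot: [[-0.001, 1.0, 0.001], [1.0, 0.001, 0.0], [0.0, 0.001, -1.0]]
ft_force: [0.8, 0.4, 2.9]
finger_gap: 0.258
finger_force: 28.1
```

Request:
{"name": "move_arm", "arguments": {"plan": [[0.1,[0,0,0],[0,0,0]],[0.1,[0,0,0],[0,0,0]],[0.1,[0,0,0],[0,0,0]]]}}

```text
time: 18.2
tool_pos: [0.5914, 0.2662, 0.1245]
ee_rot: [[-0.001, 1.0, 0.001], [1.0, 0.001, 0.0], [0.0, 0.001, -1.0]]
ft_force: [1.3, -0.3, 4.9]
finger_gap: 0.259
finger_force: 28.2
```

Request:
{"name": "move_arm", "arguments": {"plan": [[0.1,[0,0,0.01],[0,0,0]],[0.1,[0,0,0.025],[0,0,0]],[0.1,[0,0,0.035],[0,0,0]],[0.1,[-0.012,-0.015,0],[0,0,0]],[0.1,[-0.026,-0.03,0],[0,0,0]],[0.1,[-0.03,-0.036,0],[0,0,0]],[0.1,[-0.03,-0.036,0],[0,0,0]],[0.1,[-0.02,-0.023,0],[0,0,0]],[0.1,[-0.01,-0.012,0],[0,0,0]],[0.1,[0,0,0],[0,0,0]],[0.1,[0,0,0],[0,0,0]]]}}

```text
time: 19.58
tool_pos: [0.4641, 0.1153, 0.1944]
ee_rot: [[-0.002, 1.0, 0.001], [1.0, 0.002, 0.0], [0.0, 0.001, -1.0]]
ft_force: [0.1, 0.3, -1.7]
finger_gap: 0.257
finger_force: 28.6
```

Request:
{"name": "move_arm", "arguments": {"plan": [[0.1,[0,0,-0.02],[0,0,0]],[0.1,[0,0,-0.03],[0,0,0]],[0.1,[0,0,-0.014],[0,0,0]],[0.1,[0,0,-0.004],[0,0,0]],[0.1,[0,0,0],[0,0,0]],[0.1,[0,0,-0.001],[0,0,0]],[0.1,[0,0,-0.001],[0,0,0]],[0.1,[0,0,0],[0,0,0]]]}}

```text
time: 20.58
tool_pos: [0.4634, 0.1142, 0.1245]
ee_rot: [[-0.001, 1.0, 0.001], [1.0, 0.001, 0.0], [0.0, 0.001, -1.0]]
ft_force: [0.1, -0.6, -1.3]
finger_gap: 0.258
finger_force: 28.7
```

Request:
{"name": "move_arm", "arguments": {"plan": [[0.1,[0,0,-0.0005],[0,0,0]],[0.1,[0,0,0],[0,0,0]],[0.1,[0,0,0],[0,0,0]]]}}

```text
time: 20.95
tool_pos: [0.4639, 0.1142, 0.1244]
ee_rot: [[-0.001, 1.0, 0.001], [1.0, 0.001, 0.001], [0.001, 0.001, -1.0]]
ft_force: [0.8, -0.8, 5.7]
finger_gap: 0.257
finger_force: 29.0
```

Request:
{"name": "move_arm", "arguments": {"plan": [[0.7,[0,0,0],[0,0,0]],[0.7,[0,0,0],[0,0,0]],[0.7,[0,0,0],[0,0,0]],[0.7,[0,0,0],[0,0,0]],[0.7,[0,0,0.025],[0,0,0]],[0.7,[0,0,0.05],[0,0,0]],[0.7,[0,0,0.05],[0,0,0]],[0.7,[0.022,-0.037,0],[0,0,0]],[0.7,[0.022,-0.037,0],[0,0,0]],[0.7,[0.022,-0.037,0],[0,0,0]],[0.7,[0.022,-0.037,0],[0,0,0]],[0.7,[0.022,-0.037,0],[0,0,0]]]}}

```text
time: 22.45
tool_pos: [0.5736, -0.072, 0.2486]
ee_rot: [[-0.001, 1.0, -0.0], [1.0, 0.001, 0.0], [0.0, -0.0, -1.0]]
ft_force: [0.1, 0.4, -0.8]
finger_gap: 0.7
finger_force: 0.0
```

Request:
{"name": "move_arm", "arguments": {"plan": [[0.7,[0.021,-0.038,0],[0,0,0]],[0.7,[0,0,0],[0,0,0]],[0.7,[0,0,0],[0,0,0]],[0.7,[0,0,0],[0,0,0]]]}}

```text
time: 22.95
tool_pos: [0.5938, -0.1071, 0.2485]
ee_rot: [[-0.003, 1.0, -0.001], [1.0, 0.003, 0.001], [0.001, -0.001, -1.0]]
ft_force: [0.7, 0.1, 0.0]
finger_gap: 0.701
finger_force: 0.0
```

```bash
python3 - <<'E'
from h import *
im,d=cams.grab_frame('side'); save('side2.png',im)
E
```

```text
(no output)
```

View pics/side2.png

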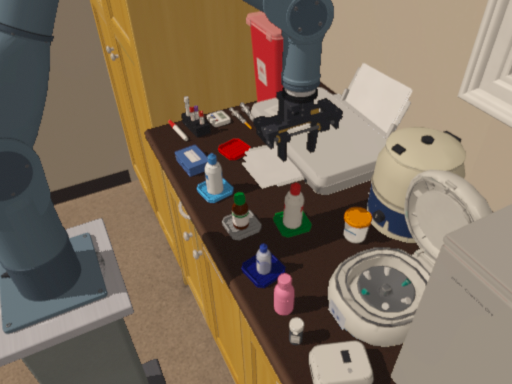

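The sky bottle stands in the sky tray (213,190) and the navy bottle in the navy tray (264,267). The red tray (234,149) is free. Next is the red bottle.

Request:
{"name": "move_arm", "arguments": {"plan": [[0.7,[0.0005,-0.001,-0.04],[0,0,0]],[0.7,[0,0,-0.04],[0,0,0]],[0.7,[0,0,-0.024],[0,0,0]],[0.7,[0,0,-0.012],[0,0,0]],[0.7,[0,0,0],[0,0,0]],[0.1,[0,0,0],[0,0,0]],[0.1,[0,0,0],[0,0,0]],[0.1,[0,0,0],[0,0,0]],[0.1,[0,0,0],[0,0,0]],[0.1,[0,0,0],[0,0,0]],[0.1,[0,0,0],[0,0,0]],[0.1,[0,0,0],[0,0,0]]]}}

```text
time: 24.5
tool_pos: [0.5946, -0.1099, 0.1328]
ee_rot: [[-0.001, 1.0, 0.0], [1.0, 0.001, -0.0], [-0.0, 0.0, -1.0]]
ft_force: [-1.0, -0.5, 0.5]
finger_gap: 0.28
finger_force: 24.1
```

Request:
{"name": "move_arm", "arguments": {"plan": [[0.1,[0,0,0],[0,0,0]],[0.1,[0,0,0],[0,0,0]]]}}

```text
time: 24.75
tool_pos: [0.5946, -0.1099, 0.1328]
ee_rot: [[-0.001, 1.0, 0.0], [1.0, 0.001, -0.0], [-0.0, 0.0, -1.0]]
ft_force: [0.2, -1.3, 1.1]
finger_gap: 0.277
finger_force: 24.2
```

Request:
{"name": "move_arm", "arguments": {"plan": [[0.1,[0,0,0.01],[0,0,0]],[0.1,[0,0,0.025],[0,0,0]],[0.1,[0,0,0.035],[0,0,0]],[0.1,[0,0.02,0],[0,0,0]],[0.1,[0,0.04,0],[0,0,0]],[0.1,[0,0.05,0],[0,0,0]],[0.1,[0,0.05,0],[0,0,0]],[0.1,[0,0.05,0],[0,0,0]],[0.1,[0,0.05,0],[0,0,0]],[0.1,[0,0.05,0],[0,0,0]],[0.1,[0,0.04,0],[0,0,0]],[0.1,[0,0.02,0],[0,0,0]]]}}

```text
time: 26.25
tool_pos: [0.5927, 0.264, 0.2013]
ee_rot: [[-0.005, 1.0, -0.002], [1.0, 0.005, 0.0], [0.001, -0.002, -1.0]]
ft_force: [0.7, -0.2, -1.6]
finger_gap: 0.268
finger_force: 25.1
```

Request:
{"name": "move_arm", "arguments": {"plan": [[0.1,[0,0.01,0],[0,0,0]],[0.1,[0,0,0],[0,0,0]],[0.1,[0,0,-0.02],[0,0,0]],[0.1,[0,0,-0.03],[0,0,0]],[0.1,[0,0,-0.014],[0,0,0]],[0.1,[0,0,-0.004],[0,0,0]],[0.1,[0,0,0],[0,0,0]],[0.1,[0,0,-0.001],[0,0,0]],[0.1,[0,0,-0.001],[0,0,0]],[0.1,[0,0,0],[0,0,0]],[0.1,[0,0,0],[0,0,0]]]}}

```text
time: 27.62
tool_pos: [0.5951, 0.2703, 0.1334]
ee_rot: [[-0.001, 1.0, 0.001], [1.0, 0.001, 0.001], [0.001, 0.001, -1.0]]
ft_force: [0.2, -0.1, 3.4]
finger_gap: 0.267
finger_force: 25.7
```

Request:
{"name": "move_arm", "arguments": {"plan": [[0.7,[0,0,0],[0,0,0]],[0.7,[0,0,0],[0,0,0]],[0.7,[0,0,0],[0,0,0]],[0.7,[0,0,0],[0,0,0]],[0.7,[0,0,0.025],[0,0,0]],[0.7,[0,0,0.04],[0,0,0]],[0.7,[0,0,0.05],[0,0,0]],[0.7,[-0.015,-0.04,0],[0,0,0]],[0.7,[-0.015,-0.04,0],[0,0,0]],[0.7,[-0.015,-0.04,0],[0,0,0]],[0.7,[-0.016,-0.04,0],[0,0,0]],[0.7,[-0.016,-0.04,0],[0,0,0]]]}}

```text
time: 29.12
tool_pos: [0.517, 0.0688, 0.2478]
ee_rot: [[-0.001, 1.0, 0.0], [1.0, 0.001, 0.0], [0.0, 0.0, -1.0]]
ft_force: [-0.1, -0.3, 0.9]
finger_gap: 0.702
finger_force: 0.0
```

Request:
{"name": "move_arm", "arguments": {"plan": [[0.7,[-0.016,-0.04,0],[0,0,0]],[0.7,[-0.016,-0.04,0],[0,0,0]],[0.7,[-0.016,-0.04,0],[0,0,0]],[0.7,[0,0,0],[0,0,0]],[0.7,[0,0,0],[0,0,0]],[0.7,[0,0,0],[0,0,0]]]}}

```text
time: 29.88
tool_pos: [0.4701, -0.0487, 0.2476]
ee_rot: [[-0.003, 1.0, 0.0], [1.0, 0.003, 0.0], [0.0, 0.0, -1.0]]
ft_force: [-0.7, -0.5, -0.3]
finger_gap: 0.702
finger_force: 0.0
```

Request:
{"name": "move_arm", "arguments": {"plan": [[0.7,[0,0,-0.04],[0,0,0]],[0.7,[0,0,-0.05],[0,0,0]],[0.7,[0,0,-0.035],[0,0,0]],[0.7,[0,0,-0.015],[0,0,0]],[0.7,[0,0,0],[0,0,0]],[0.1,[0,0,0],[0,0,0]],[0.1,[0,0,0],[0,0,0]],[0.1,[0,0,0],[0,0,0]],[0.1,[0,0,0],[0,0,0]],[0.1,[0,0,0],[0,0,0]],[0.1,[0,0,0],[0,0,0]],[0.1,[0,0,0],[0,0,0]]]}}

```text
time: 31.38
tool_pos: [0.4701, -0.0499, 0.1081]
ee_rot: [[-0.001, 1.0, 0.001], [1.0, 0.001, 0.0], [0.0, 0.001, -1.0]]
ft_force: [0.8, 0.3, 5.6]
finger_gap: 0.294
finger_force: 30.0
```

Request:
{"name": "move_arm", "arguments": {"plan": [[0.1,[0,0,0],[0,0,0]],[0.1,[0,0,0],[0,0,0]]]}}

```text
time: 31.62
tool_pos: [0.4701, -0.0499, 0.1081]
ee_rot: [[-0.001, 1.0, 0.001], [1.0, 0.001, 0.0], [0.0, 0.001, -1.0]]
ft_force: [0.1, 0.6, 6.0]
finger_gap: 0.296
finger_force: 30.0
```

Request:
{"name": "move_arm", "arguments": {"plan": [[0.1,[0,0,0.01],[0,0,0]],[0.1,[0,0,0.025],[0,0,0]],[0.1,[0,0,0.025],[0,0,0]],[0.1,[0.02,-0.009,0],[0,0,0]],[0.1,[0.036,-0.016,0],[0,0,0]],[0.1,[0.036,-0.016,0],[0,0,0]],[0.1,[0.022,-0.01,0],[0,0,0]],[0.1,[0.01,-0.005,0],[0,0,0]],[0.1,[0,0,0],[0,0,0]],[0.1,[0,0,0],[0,0,0]]]}}

```text
time: 32.88
tool_pos: [0.5926, -0.1053, 0.1676]
ee_rot: [[-0.001, 1.0, -0.001], [1.0, 0.001, 0.001], [0.001, -0.001, -1.0]]
ft_force: [-0.2, 0.8, -1.3]
finger_gap: 0.296
finger_force: 30.0
```

Request:
{"name": "move_arm", "arguments": {"plan": [[0.1,[0,0,-0.02],[0,0,0]],[0.1,[0,0,-0.024],[0,0,0]],[0.1,[0,0,-0.01],[0,0,0]],[0.1,[0,0,-0.004],[0,0,0]],[0.1,[0,0,0],[0,0,0]],[0.1,[0,0,-0.001],[0,0,0]],[0.1,[0,0,-0.001],[0,0,0]],[0.1,[0,0,0],[0,0,0]],[0.1,[0,0,0],[0,0,0]]]}}

```text
time: 34.0
tool_pos: [0.5941, -0.106, 0.1082]
ee_rot: [[-0.001, 1.0, 0.001], [1.0, 0.001, -0.0], [-0.0, 0.001, -1.0]]
ft_force: [0.3, -0.0, 3.0]
finger_gap: 0.297
finger_force: 30.0
```

Contact again. I'll release, lift clear, and check.

Request:
{"name": "move_arm", "arguments": {"plan": [[0.7,[0,0,0],[0,0,0]],[0.7,[0,0,0],[0,0,0]],[0.7,[0,0,0],[0,0,0]],[0.7,[0,0,0],[0,0,0]],[0.7,[0,0,0.03],[0,0,0]],[0.7,[0,0,0.06],[0,0,0]],[0.7,[0,0,0.06],[0,0,0]],[0.7,[0,0.05,0.02],[0,0,0]],[0.7,[0,0.05,0],[0,0,0]],[0.7,[0,0,0],[0,0,0]],[0.7,[0,0,0],[0,0,0]]]}}

```text
time: 35.38
tool_pos: [0.5934, -0.0066, 0.2776]
ee_rot: [[-0.001, 1.0, -0.0], [1.0, 0.001, -0.001], [-0.001, -0.0, -1.0]]
ft_force: [-1.3, -1.1, -0.5]
finger_gap: 0.701
finger_force: 0.0
```

```bash
python3 - <<'E'
from h import *
im,d=cams.grab_frame('side'); save('side3.png',im)
E
```

```text
(no output)
```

View pics/side3.png

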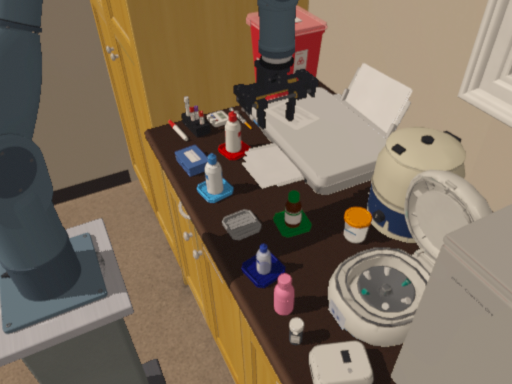

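The final side view shows all four bottles upright in their own trays: red (233,148), sky (213,188), green (293,220) and navy (264,267). The grey tray (241,224) is empty, the slide box (193,160) and pink bottle haven't moved, and the gripper is clear.

```bash
python3 -c "
from bench import r
print(r.finish_job())"
```

```text
the job is handed in; nothing more can be done
None
```

The job is handed in at about 35 s: all four bottles stand upright in the trays of their own cap colour, the grey tray is empty, and the slide box and pink look-alike were not touched.

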